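Try the folding stay of the tool case

TASK

The folding stay of the blue steel tool case has just been refitted and wants trying once. Lift the case's lid by its red bar until the stay straightens and locks and let go, so that the lid stands open by itself; then press the yellow knob at the stay's joint to break it and let the lid down gently until it is fully shut. Do not disturb the organiser, the multimeter or the jar beside it.

Things in the scene. Friction and masses are not known exactly. Their poses are not given: they have to be found in the camera images.
- case: Blue steel tool case, fixed: 180 mm deep (x), 240 wide (y), box 105 high. Origin: centre of underside; z up, +x from front (lift bar) to back. Lid hinge line along y at x = 90, z = 105 mm. Flat lid, about 0.6 kg; it falls shut by its weight, slowed by a hinge damper (3 to 8 s). The folding stay of two steel links runs inside the right-hand wall (y = -103 mm), folded away when shut
- lift_bar (a point): Middle of the lid's red lift bar: round, 12 mm thick, 100 mm free length along case y, 45 mm in front of the lid's edge (39 mm gap), 225 mm from the hinge line; shut it is 111 mm above the desk. Pinched from above, one finger each in front and behind, it can turn in the fingers, so the gripper may stay pointing down along the bar's arc about the hinge. Lifting takes about 3 N, more if fast
- stay_knob (a point): Centre of the yellow knob on the stay's elbow: peg 20 mm thick, 34 long along case y, at case y = -75 mm. Locked: at case x = -18, z = 149 mm, in front of the open lid. To break: push it with closed fingers 35 mm or more (less springs back) along case +x 0.65, -z 0.76, a few N, fingers tilted 15 to 30 degrees that way to clear the lid; then draw back up and to -x: the lid sinks by itself
- lid (a joint): Opening angle of the lid, rad: 0 shut; the stay comes straight and snaps over at 1.36; hard stop at 1.49. Lifted to between 1.38 and 1.47 and let go, the lid settles on the locked stay at about 1.34
- stay (a joint): Angle of the stay's elbow in rad: 0 folded, lid shut; 2.41 straight; 2.66 the stop, past straight, where the stay is locked. A light spring drives it towards locked
- organiser: Bystander, to be left alone: flat black compartment box with a clear lid, 176 x 141 x 34 mm, loose, to the left of the case. Origin at the centre of its underside
- multimeter: Bystander, to be left alone: orange and black hand multimeter, 146 x 80 x 47 mm, loose, at the right near the desk's front edge. Origin at the centre of its underside
- flux_jar: Bystander, to be left alone: small jar with an orange lid, 41 mm across and 50 mm high, loose, at the right between the case and the black drawer cabinet. Origin at the centre of its underside

How it is judged:
By the outcome, as a careful person would: the job done as asked, in the order asked, and still so for the second after the job is handed in, with the robot touching nothing.
It also fails if it takes over 51 s, if anything falls off the work surface, if the arm or the gripper's body presses on something with over 40 N, if the wrist force passes 120 N, or if a joint passes its speed limit or range.

ROBOT

A 6-joint arm with a two-finger parallel gripper is mounted at the origin on a cart in front of the work surface, level with it; the furniture and walls round the work are solid. World frame = base frame: x ahead of the robot, y to its left, z up, the work surface at z = 0. Lengths are in m, angles in rad, forces in N, time in s.
With the tool pointing down it reaches from about 0.35 to 0.775 m from the base axis. Payload 7.3 kg.
Tool frame: the origin (TCP) lies at the very end of the fingers, on their centre line; the grasp point (between the pads) lies 19 mm behind it; z points along the fingers, y is the line along which they close (so a half turn about z gives the same grasp; the last joint's range is limited). The gripper opens to 92 mm and grips with 3 to 60 N. Pads are 19 mm wide; open, the fingers measure 130 mm over their backs; the gripper's body (75 mm by 190 mm) begins 47 mm behind the grasp point.
Start: joints at [0.993, 0.342, 1.524, -0, 1.275, -0.146], TCP at [0.22, 0.477, 0.227] pointing down, gripper open.
Joint ranges: [-2.53, 2.53], [-0.77, 2.02], [0.04, 2.7], [-1, 4.14], [0.28, 2.66], [-3.11, 3.11]. Speed limits (rad/s): [2.57, 2.57, 3.14, 3.14, 3.14, 3.14].

INTERFACE

Orientations are given as [roll, pitch, yaw] about the fixed x, y, z axes, in that order (R = Rz(yaw) Ry(pitch) Rx(roll)).
In Python, from cell import robot gives the robot as it stands. The module is installed in compiled form; this text tells all that it offers.
- The arm moves only by the tool arm_command, never from a script. Its argument "moves" is a list of rows, each a list of 3 entries, a list of its own where there are three numbers: the shift along the tool's x, y, z in m, then the turn, a rotation vector about the tool's x, y, z in rad, then the finger opening in m, from 0 to 0.0918. In form: [[[dx, dy, dz], [ax, ay, az], claw], ...]. A call has exactly 5 rows; each row is the pose to reach, as a shift and turn from the pose commanded when the call began, along the tool's axes at that moment; what a row does not reach only later rows make up. A row lasts 1/10 s, in which the tool goes at most 50 mm and 8.59 degrees, less where a joint would pass 70% of its speed; a pose out of reach is approached as far as the arm can. A call with a gripper value outside its range is refused whole. The fingers move at their own pace and stop on an object; "squeeze" is the grip in N (left out, the last holds). Time passes only in rows, so rows that repeat a pose let the fingers close, or fill a call up. It gives the time, the measured TCP pose, the force, the opening and the grip force at its end, in the units of the state.
- robot.observe(): the state, without advancing time (a new reading comes with each control period).
- robot.read_camera(name): name is "scene" or "top"; returns the picture (400x640x3 uint8, red, green, blue); there is no depth.
- robot.camera_model(name): a dict with "fx", "fy", "cx", "cy" (pixels), "k1" (the pictures are not rectified: a ray, as slopes to the right and down, at radius r is drawn at 1 + k1 r^2 times it, then the intrinsics apply), "R" (3x3) and "t" (3): a world point X has camera coordinates R X + t. Camera axes: x right, y down, z forward; pixel columns grow to the right and rows downward; lengths in m; the calibration is good to about 2 mm. A picture is of the moment at which its call begins. camera_model takes no time and is no camera call.
- robot.hand_in(): hands the job in; it is judged then, once.
The state is a dict: "time": time; "qpos": joint angles; "qvel": joint speeds; "joint_efforts": joint torques, N m; "tool_pos": TCP position; "tool_rot": TCP orientation; "contact_force": force on the tool from outside, world axes, zero at the start; "torque": the same for the moment, N m; "opening": finger opening in m; "grip_force": force on a finger pad.
Only numpy, scipy, OpenCV 4.12 (cv2) and the standard library are available. Lean on these libraries where they do the work, as an engineer would, in place of code of your own. Each camera call takes 0.05 s, during which the arm holds its last target. There are 200 camera calls.

## Working session

There is one attempt and no reset: what is moved stays moved. The work goes in short steps, Python scripts to look and compute and a tool call to move; the robot and the scene stay as the last step left them, time stands still between calls to the robot, and variables do not carry over. Pictures are saved under pics/ and viewed, at most 10 in all, crops included, and the job is handed in when it is done.

Besides the shell and the picture viewer there is one more tool, called after "Emit:" by a JSON object that holds its "api" and its "payload". arm_command: Moves the arm, as the interface text tells. Its arguments: {"type":"object","properties":{"moves":{"type":"array"},"squeeze":{"type":"number"}},"required":["moves"]}

```bash
mkdir -p pics
python3 - <<'E'
from cell import robot
import cv2,numpy as np
s=robot.observe();print(s['time'],s['tool_pos'],s['tool_rot'],s['opening'])
a=[]
for n in("scene","top"):
    im=robot.read_camera(n)[:,:,::-1].copy();cv2.imwrite(f'pics/{n}0.png',im)
    m=robot.camera_model(n);print(n,{k:np.round(v,3).tolist() for k,v in m.items()})
E
```

```text
0.0 [0.2194563  0.47647646 0.22602456] [-3.14003553e+00 -2.30126635e-04  2.70979548e+00] 0.09210751498716309
scene {'fx': 475.821, 'fy': 475.821, 'cx': 318.469, 'cy': 199.223, 'k1': 0.048, 'R': [[0.989, -0.145, 0.009], [-0.092, -0.672, -0.735], [0.113, 0.727, -0.678]], 't': [-0.544, 0.205, 1.394]}
top {'fx': 463.957, 'fy': 463.957, 'cx': 322.799, 'cy': 198.492, 'k1': -0.029, 'R': [[-0.011, -1.0, 0.007], [-0.996, 0.01, -0.084], [0.084, -0.008, -0.996]], 't': [0.13, 0.556, 1.408]}
```

View pics/scene0.png

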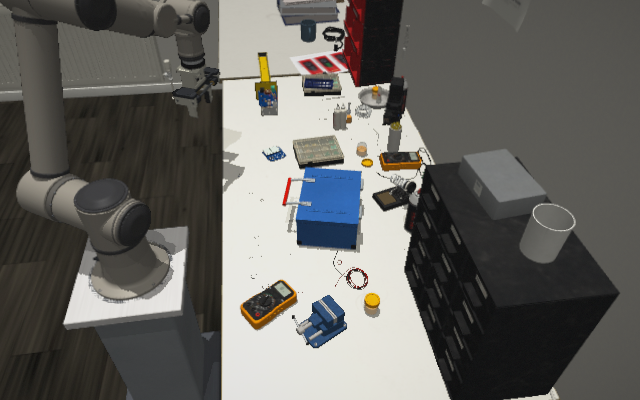

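View pics/top0.png

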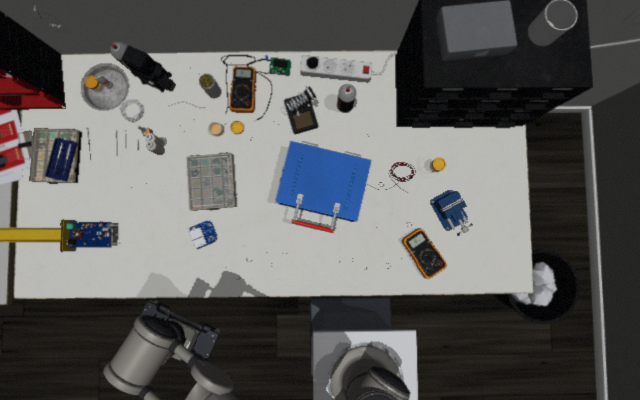

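The scene view shows the shut case with its red bar at about (288,191). The top view shows the bar at about (314,226) and the lid corners at about (290,142), (371,157), (360,221) and (277,206). I'll triangulate the bar ends.

```bash
cat > h.py <<'E'
import cv2,numpy as np
from cell import robot
def ray(n,uv):
    m=robot.camera_model(n);d=np.array([(uv[0]-m['cx'])/m['fx'],(uv[1]-m['cy'])/m['fy']]);p=d.copy()
    for _ in range(10): p=d/(1+m['k1']*(p@p))
    R=np.array(m['R']);v=R.T@np.array([*p,1]);return -R.T@np.array(m['t']),v/np.linalg.norm(v)
def tri(a,b):
    (c1,d1),(c2,d2)=ray('scene',a),ray('top',b)
    s=np.linalg.lstsq(np.c_[d1,-d2],c2-c1,rcond=None)[0]
    p,q=c1+s[0]*d1,c2+s[1]*d2;return (p+q)/2,np.linalg.norm(p-q)
def onz(n,uv,z):
    c,d=ray(n,uv);return c+d*(z-c[2])/d[2]
def mask(im,lo,hi):
    return cv2.inRange(cv2.cvtColor(im,cv2.COLOR_BGR2HSV),lo,hi)
def blob(mk,box):
    z=np.zeros_like(mk);x0,y0,x1,y1=box;z[y0:y1,x0:x1]=mk[y0:y1,x0:x1]
    c=max(cv2.findContours(z,cv2.RETR_EXTERNAL,cv2.CHAIN_APPROX_NONE)[0],key=cv2.contourArea)
    return c[:,0,:].astype(float)
E
python3 - <<'E'
from h import *
ends={}
for n,box in(('scene',(270,165,305,215)),('top',(285,205,345,240))):
    im=cv2.imread(f'pics/{n}0.png');c=blob(mask(im,(0,130,60),(8,255,255))|mask(im,(172,130,60),(180,255,255)),box)
    r=cv2.minAreaRect(c.astype(np.float32));p=cv2.boxPoints(r)
    e=[np.linalg.norm(p[i]-p[(i+1)%4]) for i in range(4)];i=int(np.argmin(e[:2]))
    ends[n]=[(p[i]+p[i+1])/2,(p[(i+2)%4]+p[(i+3)%4])/2];print(n,r,ends[n])
S=sorted(ends['scene'],key=lambda p:p[1]);T=sorted(ends['top'],key=lambda p:p[0])  # left(+y) first
P=[tri(a,b) for a,b in zip(S,T)];print(P)
mid,g=tri(np.mean(S,0),np.mean(T,0));print('mid',mid,g)
print('len',np.linalg.norm(P[0][0]-P[1][0]))
im=cv2.imread('pics/top0.png');c=blob(mask(im,(100,120,60),(125,255,255)),(265,130,385,230))
r=cv2.minAreaRect(c.astype(np.float32));print(r)
q=[onz('top',p,.11) for p in cv2.boxPoints(r)];print(np.round(q,4)); 
for i in range(2):
    d=q[i+1]-q[i];print(np.linalg.norm(d),np.degrees(np.arctan2(d[1],d[0])))
print('bar dir',np.degrees(np.arctan2(*(P[0][0]-P[1][0])[[1,0]])))
for t in T:print(onz('top',t,.111))
# bystanders rough
for k,uv,z in(('mm',(424,253),.04),('jar',(438,164),.05),('org',(211,181),.034)):print(k,onz('top',uv,z))
E
```

```text
scene ((286.5730285644531, 191.016845703125), (3.2229864597320557, 26.90818977355957), 12.994616508483887) [array([289.5983 , 177.90729], dtype=float32), array([283.54776, 204.1264 ], dtype=float32)]
top ((312.4411926269531, 225.73532104492188), (41.95866012573242, 3.6380341053009033), 14.03624439239502) [array([292.08826, 220.64708], dtype=float32), array([332.79413, 230.82356], dtype=float32)]
[(array([0.48663284, 0.21348459, 0.11633247]), np.float64(0.00011600755534841229)), (array([0.45631629, 0.09693543, 0.11350144]), np.float64(0.00020114955086829685))]
mid [0.47133549 0.15526553 0.11331751] 0.00022445638170135793
len 0.12046084150594652
((322.98486328125, 180.8963623046875), (83.54751586914062, 63.43854904174805), 13.495732307434082)
[[ 0.5413  0.2631  0.11  ]
 [ 0.7219  0.2194  0.11  ]
 [ 0.6619 -0.0174  0.11  ]
 [ 0.4824  0.0289  0.11  ]]
0.18585332188800477 -13.592090833494405
0.24431989114549335 -104.21437229632724
bar dir 75.4194432033917
[0.48677205 0.21379835 0.111     ]
[0.45625122 0.09686683 0.111     ]
mm [ 0.38711509 -0.18057865  0.04      ]
jar [ 0.65721337 -0.22917322  0.05      ]
org [0.61383412 0.46660123 0.034     ]
```

Emit:
{"api": "arm_command", "payload": {"moves": [[[-0.033,-0.017,0],[0,0,0.126],0.034],[[-0.066,-0.034,0],[0,0,0.252],0.034],[[-0.099,-0.051,0],[0,0,0.377],0.034],[[-0.132,-0.068,0],[0,0,0.503],0.034],[[-0.165,-0.085,0],[0,0,0.629],0.034]]}}

```text
time: 0.6
tool_pos: [0.3345, 0.3292, 0.2265]
tool_rot: [-3.141, 0.0, 2.076]
contact_force: [0.9, 1.2, -0.1]
opening: 0.0566
grip_force: 0.0
```

Emit:
{"api": "arm_command", "payload": {"moves": [[[-0.037,0.006,0],[0,0,0.126],0.034],[[-0.073,0.011,0],[0,0,0.252],0.034],[[-0.11,0.017,0],[0,0,0.377],0.034],[[-0.147,0.023,0],[0,0,0.503],0.034],[[-0.183,0.028,0],[0,0,0.629],0.034]]}}

```text
time: 1.1
tool_pos: [0.4484, 0.1831, 0.2265]
tool_rot: [-3.141, 0.0, 1.446]
contact_force: [-0.1, 0.9, -0.8]
opening: 0.0341
grip_force: 0.0
```

```bash
cat >> h.py <<'E'
from scipy.spatial.transform import Rotation as Ro
O=np.array([.602,.1235,0]);A=-.246
def case(p): return O+Ro.from_euler('z',A).apply(p)
def tocase(w): return Ro.from_euler('z',-A).apply(np.array(w)-O)
def go(p,yaw,tilt=0):
    "shift and turn, tool axes, to world TCP p; tilt towards tool +x"
    s=robot.observe();R=Ro.from_euler('xyz',s['tool_rot'])
    G=Ro.from_euler('xyz',[np.pi,0,yaw])*Ro.from_euler('y',tilt)
    print('t',round(s['time'],2),'case',np.round(tocase(s['tool_pos']),4),'F',np.round(s['contact_force'],1),'open',round(s['opening'],4),'grip',s['grip_force'])
    print('shift',np.round(R.inv().apply(np.array(p)-s['tool_pos']),4),'turn',np.round((R.inv()*G).as_rotvec(),4))
E
python3 -c "
from h import *
go([.4713,.1553,.20],np.pi/2+A);go([.4713,.1553,.093],np.pi/2+A)"
```

```text
t 1.1 case [-0.1635  0.0204  0.2265] F [-0.1  0.9 -0.8] open 0.0341 grip 0.0
shift [-0.0247  0.0262  0.0265] turn [-4.000e-04  1.000e-04  1.216e-01]
t 1.1 case [-0.1635  0.0204  0.2265] F [-0.1  0.9 -0.8] open 0.0341 grip 0.0
shift [-0.0247  0.0262  0.1335] turn [-4.000e-04  1.000e-04  1.216e-01]
```

Emit:
{"api": "arm_command", "payload": {"moves": [[[-0.012,0.013,0.013],[0,0,0.06],0.034],[[-0.0247,0.0262,0.027],[0,0,0.122],0.034],[[-0.0247,0.0262,0.05],[0,0,0.122],0.034],[[-0.0247,0.0262,0.075],[0,0,0.122],0.034],[[-0.0247,0.0262,0.09],[0,0,0.122],0.034]]}}

```text
time: 1.6
tool_pos: [0.4698, 0.1565, 0.1347]
tool_rot: [-3.139, 0.001, 1.329]
contact_force: [-0.7, -0.7, 0.6]
opening: 0.0338
grip_force: 0.0
```

Run:
```python
from h import *
a=robot.read_camera('scene')[150:230,230:350,::-1];b=robot.read_camera('top')[130:260,240:400,::-1]
a=cv2.resize(a,None,fx=4,fy=4,interpolation=2);b=cv2.resize(b,(480,390));c=np.zeros((390,960,3),np.uint8)
c[:320,:480]=a;c[:,480:]=b;cv2.imwrite('pics/p1.png',cv2.resize(c,(800,325)))
go([.4713,.1553,.093],np.pi/2+A)
```

```text
t 1.7 case [-0.1368 -0.0003  0.1345] F [-0.5  0.3  0.3] open 0.0344 grip 0.0
shift [-0.0006  0.0025  0.0415] turn [-0.0049  0.002   0.0048]
```

View pics/p1.png

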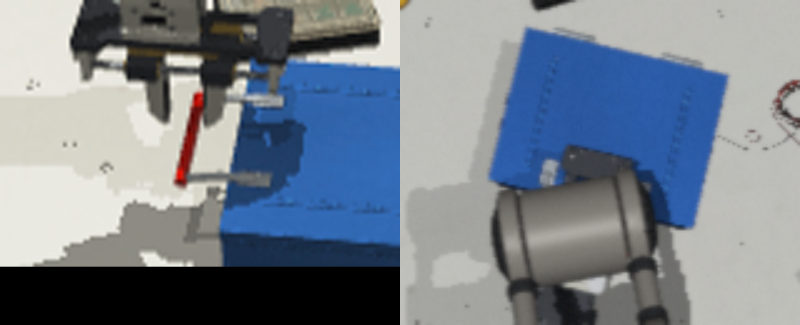

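The crop shows the fingers above and straddling the bar: tips at (160,115) and (212,115), bar from (198,98) to (180,183). Next I'll go down and grip.

Emit:
{"api": "arm_command", "payload": {"moves": [[[0,0.0015,0.014],[0,0,0],0.034],[[0,0.0025,0.028],[0,0,0.004],0.034],[[0,0.0025,0.04],[0,0,0.004],0.034],[[0,0.0025,0.04],[0,0,0.004],0.005],[[0,0.0025,0.04],[0,0,0.004],0.005]], "squeeze": 20}}

```text
time: 2.2
tool_pos: [0.4734, 0.1564, 0.0971]
tool_rot: [3.141, -0.0, 1.326]
contact_force: [0.1, -0.2, -0.2]
opening: 0.0225
grip_force: 0.0
```

Emit:
{"api": "arm_command", "payload": {"moves": [[[0,0,0],[0,0,0],0.005],[[0,0,0],[0,0,0],0.005],[[0,0,0],[0,0,0],0.005],[[0,0,0],[0,0,0],0.005],[[0,0,0],[0,0,0],0.005]], "squeeze": 20}}

```text
time: 2.7
tool_pos: [0.4721, 0.1568, 0.0974]
tool_rot: [-3.14, -0.0, 1.326]
contact_force: [-4.8, 1.5, 3.4]
opening: 0.0113
grip_force: 20.0
```

```bash
python3 -c "
from h import *
go([.4713,.1553,.093],np.pi/2+A)
# arc rows in tool axes (y=case x, -z up), relative to shut
r=np.hypot(.225,.006);a0=np.arctan2(.006,.225)
for t in np.arange(0,1.46,.07): print(round(t,2),round(-r*np.cos(t+a0)+.225,4),round(-(r*np.sin(t+a0)-.006),4))"
```

```text
t 2.7 case [-0.1341  0.0007  0.0974] F [-4.8  1.5  3.4] open 0.0113 grip 20.001883506774902
shift [-0.0016 -0.0004  0.0044] turn [-0.002  -0.0002  0.001 ]
0.0 0.0 -0.0
0.07 0.001 -0.0157
0.14 0.003 -0.0313
0.21 0.0062 -0.0468
0.28 0.0104 -0.0619
0.35 0.0157 -0.0768
0.42 0.022 -0.0912
0.49 0.0293 -0.1052
0.56 0.0376 -0.1186
0.63 0.0467 -0.1314
0.7 0.0568 -0.1435
0.77 0.0676 -0.1549
0.84 0.0793 -0.1655
0.91 0.0916 -0.1753
0.98 0.1047 -0.1842
1.05 0.1183 -0.1922
1.12 0.1324 -0.1991
1.19 0.1469 -0.2051
1.26 0.1619 -0.2101
1.33 0.1772 -0.2139
1.4 0.1927 -0.2167
```

Emit:
{"api": "arm_command", "payload": {"moves": [[[0,0.001,-0.0157],[0,0,0],0.005],[[0,0.003,-0.0313],[0,0,0],0.005],[[0,0.0062,-0.0468],[0,0,0],0.005],[[0,0.0104,-0.0619],[0,0,0],0.005],[[0,0.0157,-0.0768],[0,0,0],0.005]]}}

```text
time: 3.2
tool_pos: [0.4863, 0.1532, 0.1734]
tool_rot: [-3.136, 0.0, 1.326]
contact_force: [-3.2, 4.2, -5.4]
opening: 0.0112
grip_force: 20.0
```

Emit:
{"api": "arm_command", "payload": {"moves": [[[0,0.0063,-0.0144],[0,0,0],0.005],[[0,0.0136,-0.0284],[0,0,0],0.005],[[0,0.0219,-0.0418],[0,0,0],0.005],[[0,0.031,-0.0546],[0,0,0],0.005],[[0,0.0411,-0.0667],[0,0,0],0.005]]}}

```text
time: 3.7
tool_pos: [0.5238, 0.1439, 0.2407]
tool_rot: [-3.131, 0.001, 1.327]
contact_force: [-15.4, 4.2, 6.0]
opening: 0.0111
grip_force: 20.0
```

Run:
```python
from h import *
a=robot.read_camera('scene')[90:250,210:410,::-1];cv2.imwrite('pics/p2.png',cv2.resize(a,(700,560)))
go([.4713,.1553,.093],np.pi/2+A)
```

```text
t 3.75 case [-0.0787  0.0008  0.2431] F [-18.7   2.6  13.3] open 0.0116 grip 20.011327117681503
shift [-0.0017 -0.0548  0.1504] turn [-0.0064 -0.0003  0.0017]
```

View pics/p2.png

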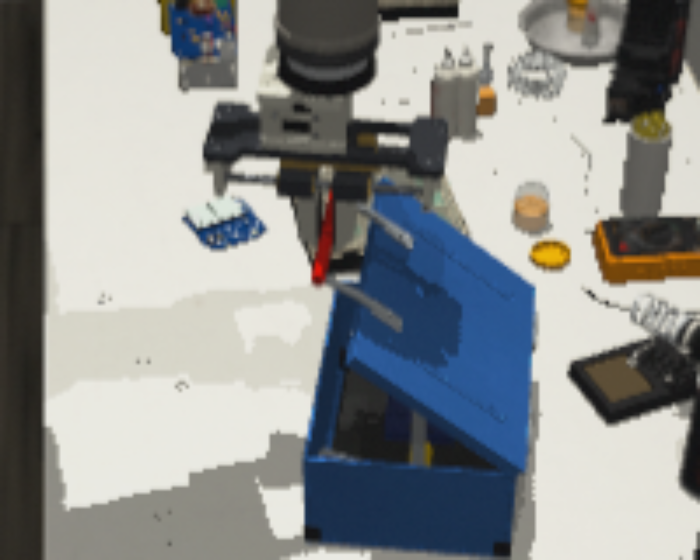

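At about 0.7 rad the lid is half open and the bar, at (325,235), is held between the fingers. The force points radially outward, so I'll bias the path slightly outwards.

Emit:
{"api": "arm_command", "payload": {"moves": [[[0,0.0088,-0.0134],[0,0,0],0.005],[[0,0.0205,-0.024],[0,0,0],0.005],[[0,0.0328,-0.0338],[0,0,0],0.005],[[0,0.0459,-0.0427],[0,0,0],0.005],[[0,0.0595,-0.0507],[0,0,0],0.005]]}}

```text
time: 4.25
tool_pos: [0.5836, 0.1289, 0.2934]
tool_rot: [-3.137, -0.0, 1.327]
contact_force: [-11.6, 1.3, 10.5]
opening: 0.0113
grip_force: 20.0
```

Run:
```python
from h import *
go([.4713,.1553,.093],np.pi/2+A)
```

```text
t 4.25 case [-0.0192  0.0007  0.2934] F [-11.6   1.3  10.5] open 0.0113 grip 20.00348389148712
shift [-0.0015 -0.1144  0.2009] turn [-0.0044 -0.0002  0.0021]
```

Emit:
{"api": "arm_command", "payload": {"moves": [[[0,0.0141,-0.0069],[0,0,0],0.005],[[0,0.0286,-0.0129],[0,0,0],0.005],[[0,0.0436,-0.0179],[0,0,0],0.005],[[0,0.0589,-0.0217],[0,0,0],0.005],[[0,0.0744,-0.0245],[0,0,0],0.005]]}}

```text
time: 4.75
tool_pos: [0.6575, 0.1103, 0.3178]
tool_rot: [-3.141, -0.001, 1.326]
contact_force: [-4.9, -0.0, 4.6]
opening: 0.0112
grip_force: 20.0
```

Run:
```python
from h import *
a=robot.read_camera('scene')[90:250,210:410,::-1];cv2.imwrite('pics/p3.png',cv2.resize(a,(700,560)))
go([.4713,.1553,.093],np.pi/2+A)
```

```text
t 4.8 case [0.0595 0.0007 0.3178] F [-4.1  0.4 10.1] open 0.0109 grip 19.99901443719864
shift [-0.0019 -0.1946  0.2242] turn [ 0.0027 -0.0017  0.0007]
```

View pics/p3.png

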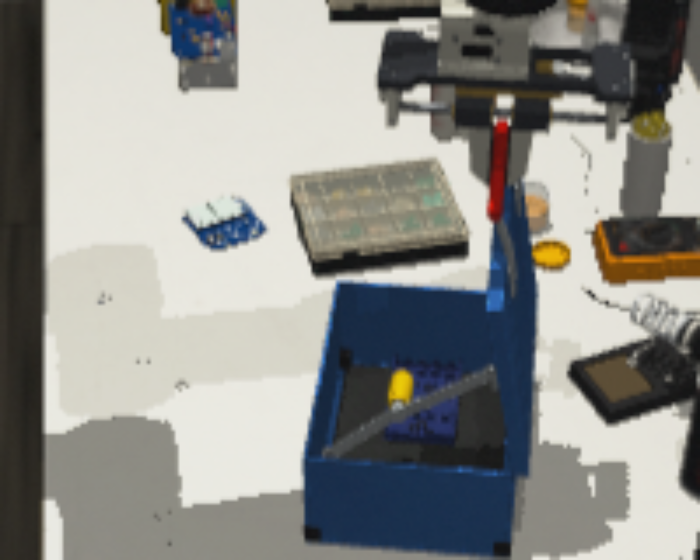

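The lid is near upright and the stay looks straight, with the knob at (400,388). I'll nudge the lid slightly further, pause, then release.

Emit:
{"api": "arm_command", "payload": {"moves": [[[0,0.003,0],[0,0,0],0.005],[[0,0.003,0],[0,0,0],0.005],[[0,0.003,0],[0,0,0],0.005],[[0,0.003,0],[0,0,0],0.005],[[0,0.003,0],[0,0,0],0.005]]}}

```text
time: 5.3
tool_pos: [0.6611, 0.1094, 0.318]
tool_rot: [3.138, -0.001, 1.326]
contact_force: [-1.6, -1.0, 6.8]
opening: 0.0112
grip_force: 20.0
```

Run:
```python
from h import *
a=robot.read_camera('scene')[90:250,210:410,::-1];cv2.imwrite('pics/p4.png',cv2.resize(a,(700,560)))
go([.4713,.1553,.093],np.pi/2+A)
```

```text
t 5.35 case [0.0607 0.0008 0.318 ] F [-1.3  0.4  4.9] open 0.0112 grip 19.999209344387054
shift [-0.0017 -0.196   0.2244] turn [ 0.0031 -0.0011  0.0012]
```

View pics/p4.png

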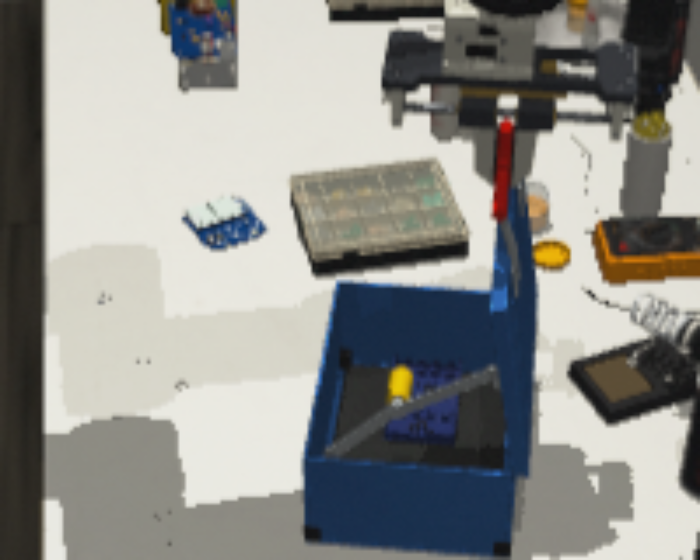

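The stay's elbow at (400,385) now bulges upward past straight, so it has snapped over. Release and rise.

Emit:
{"api": "arm_command", "payload": {"moves": [[[0,0,0],[0,0,0],0.07],[[0,0,0],[0,0,0],0.07],[[0,0,0],[0,0,0],0.07],[[0,0,0],[0,0,0],0.07],[[0,0,-0.005],[0,0,0],0.07]]}}

```text
time: 5.85
tool_pos: [0.6609, 0.1093, 0.3196]
tool_rot: [-3.14, 0.001, 1.326]
contact_force: [0.8, -0.0, 0.3]
opening: 0.0463
grip_force: 0.0
```

Emit:
{"api": "arm_command", "payload": {"moves": [[[0,0,-0.015],[0,0,0],0.07],[[0,0,-0.03],[0,0,0],0.07],[[0,0,-0.05],[0,0,0],0.07],[[0,-0.03,-0.055],[0,0,0],0.07],[[0,-0.075,-0.055],[0,0,0],0.07]]}}

```text
time: 6.35
tool_pos: [0.5894, 0.127, 0.375]
tool_rot: [3.14, -0.0, 1.324]
contact_force: [0.5, 0.8, 1.3]
opening: 0.0699
grip_force: 0.0
```

Run:
```python
from h import *
for n in('scene','top'): cv2.imwrite(f'pics/{n}5.png',robot.read_camera(n)[:,:,::-1])
a=cv2.imread('pics/scene5.png')[80:250,220:420];b=cv2.imread('pics/top5.png')[110:260,240:400]
c=np.zeros((340,760,3),np.uint8);c[:,:400]=cv2.resize(a,(400,340));c[:337,400:]=cv2.resize(b,(360,337));cv2.imwrite('pics/p5.png',c)
go(case([-.12,-.072,.30]),A)
```

```text
t 6.45 case [-0.0196  0.0006  0.3754] F [0.6 0.1 0.8] open 0.0701 grip 0.0
shift [-0.0722 -0.1002  0.076 ] turn [-0.0034  0.0049  1.5741]
```

View pics/p5.png

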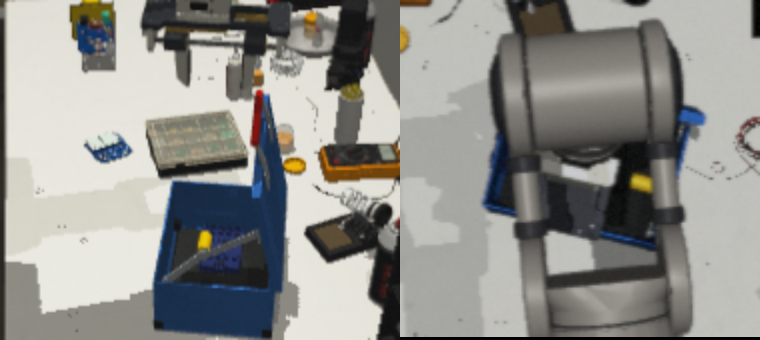

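The lid stands open by itself on the locked stay. The knob shows at about (322,200) in scene and (347,191) in top. I'll triangulate it while turning the gripper.

Run:
```python
from h import *
c={}
for n,b in(('scene',(310,185,335,215)),('top',(335,178,360,205))):
    m=mask(cv2.imread(f'pics/{n}5.png'),(20,130,60),(36,255,255));q=blob(m,b);c[n]=np.array(cv2.minAreaRect(q.astype(np.float32))[0]);print(n,cv2.minAreaRect(q.astype(np.float32)))
p,g=tri(c['scene'],c['top']);print(p,g,tocase(p))
```

```text
scene ((322.0, 199.5), (9.0, 6.0), 90.0)
top ((346.5, 191.0), (8.0, 9.0), 90.0)
[0.56711105 0.05820588 0.15407565] 0.0008194587944875756 [-0.01793775 -0.07182477  0.15407565]
```

Emit:
{"api": "arm_command", "payload": {"moves": [[[-0.007,-0.02,0],[0,0,0.14],0],[[-0.014,-0.04,0],[0,0,0.28],0],[[-0.021,-0.06,0],[0,0,0.42],0],[[-0.028,-0.08,0.01],[0,0,0.56],0],[[-0.035,-0.1,0.02],[0,0,0.7],0]]}}

```text
time: 6.95
tool_pos: [0.4827, 0.1177, 0.356]
tool_rot: [3.141, -0.002, 0.62]
contact_force: [0.5, -0.0, -0.5]
opening: 0.0345
grip_force: 0.0
```

Run:
```python
from h import *
go(case([-.10,-.072,.28]),A);go(case([-.10,-.072,.28]),A,.4)
```

```text
t 6.95 case [-0.1143 -0.0347  0.356 ] F [ 0.5 -0.  -0.5] open 0.0345 grip 0.0
shift [-0.0193  0.035   0.076 ] turn [ 2.00e-04 -2.00e-03  8.66e-01]
t 6.95 case [-0.1143 -0.0347  0.356 ] F [ 0.5 -0.  -0.5] open 0.0345 grip 0.0
shift [-0.0193  0.035   0.076 ] turn [-0.173   0.3726  0.8541]
```

Emit:
{"api": "arm_command", "payload": {"moves": [[[-0.004,0.007,0.015],[-0.026,0.056,0.128],0],[[-0.008,0.014,0.03],[-0.052,0.112,0.256],0],[[-0.012,0.021,0.045],[-0.078,0.168,0.384],0],[[-0.016,0.028,0.06],[-0.104,0.224,0.512],0],[[-0.02,0.035,0.076],[-0.13,0.28,0.64],0]]}}

```text
time: 7.45
tool_pos: [0.488, 0.0772, 0.28]
tool_rot: [3.108, -0.306, -0.02]
contact_force: [0.3, -0.6, -0.2]
opening: 0.0006
grip_force: 0.0
```

Run:
```python
from h import *
go(case([-.062,-.074,.20]),A,.45)
```

```text
t 7.45 case [-0.0993 -0.0727  0.28  ] F [ 0.3 -0.6 -0.2] open 0.0006 grip 0.0
shift [0.0103 0.0067 0.0874] turn [-0.0498  0.1398  0.2129]
```

Emit:
{"api": "arm_command", "payload": {"moves": [[[0.003,0.002,0.02],[-0.0166,0.0466,0.071],0],[[0.006,0.004,0.045],[-0.033,0.093,0.142],0],[[0.009,0.006,0.07],[-0.05,0.14,0.213],0],[[0.0103,0.0067,0.0874],[-0.05,0.14,0.213],0],[[0.0103,0.0067,0.0874],[-0.05,0.14,0.213],0]]}}

```text
time: 7.95
tool_pos: [0.5225, 0.0673, 0.1975]
tool_rot: [3.138, -0.443, -0.239]
contact_force: [0.2, 0.1, 0.3]
opening: 0.0005
grip_force: 0.0
```

Run:
```python
from h import *
a=robot.read_camera('scene')[90:240,230:400,::-1];cv2.imwrite('pics/p6.png',cv2.resize(a,(680,600)))
for k in(-.0295,0.01,.035): go(case([-.018+.65*k,-.074,.149-.76*k]),A,.45)
```

```text
t 8.0 case [-0.0629 -0.0737  0.199 ] F [0.2 0.  0. ] open 0.0006 grip 0.0
shift [0.0113 0.0004 0.0359] turn [0.0001 0.0053 0.0059]
t 8.0 case [-0.0629 -0.0737  0.199 ] F [0.2 0.  0. ] open 0.0006 grip 0.0
shift [0.0216 0.0004 0.0741] turn [0.0001 0.0053 0.0059]
t 8.0 case [-0.0629 -0.0737  0.199 ] F [0.2 0.  0. ] open 0.0006 grip 0.0
shift [0.0281 0.0005 0.0982] turn [0.0001 0.0053 0.0059]
```

View pics/p6.png

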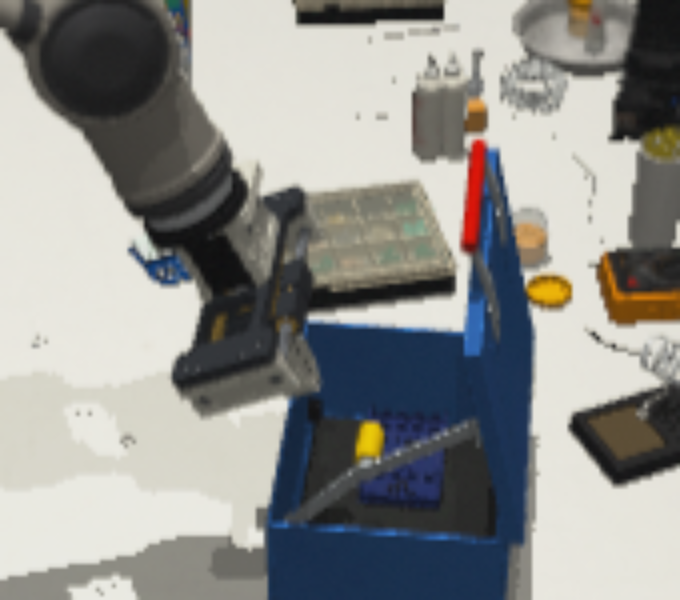

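The locked stay and knob are clear at (370,441), and the closed gripper is up and in front of them with the tilt right. Push now.

Emit:
{"api": "arm_command", "payload": {"moves": [[[0.0113,0.0004,0.036],[0,0,0],0],[[0.014,0.0004,0.046],[0,0,0],0],[[0.0165,0.0004,0.055],[0,0,0],0],[[0.019,0.0004,0.0645],[0,0,0],0],[[0.0216,0.0004,0.0741],[0,0,0],0]]}}

```text
time: 8.5
tool_pos: [0.5736, 0.0547, 0.1426]
tool_rot: [3.14, -0.448, -0.24]
contact_force: [0.4, 0.2, 2.7]
opening: 0.0003
grip_force: 0.8
```

Emit:
{"api": "arm_command", "payload": {"moves": [[[0.0026,0,0.0096],[0,0,0],0],[[0.005,0,0.019],[0,0,0],0],[[0.0065,0,0.024],[0,0,0],0],[[0.0075,0,0.028],[0,0,0],0],[[0.0075,0,0.028],[0,0,0],0]]}}

```text
time: 9.0
tool_pos: [0.5901, 0.0502, 0.1186]
tool_rot: [3.139, -0.443, -0.24]
contact_force: [-1.4, 0.3, 0.6]
opening: 0.0007
grip_force: 0.4
```

Run:
```python
from h import *
a=robot.read_camera('scene')[90:240,230:400,::-1];cv2.imwrite('pics/p7.png',cv2.resize(a,(680,600)))
go(case([-.10,-.074,.25]),A,.45);go(case([-.20,-.074,.37]),A,.45)
```

```text
t 9.05 case [ 0.0061 -0.0741  0.1187] F [ 0.8 -0.1 -0.2] open 0.0005 grip 0.0
shift [-0.0396 -0.0003 -0.1641] turn [0.0003 0.0067 0.0058]
t 9.05 case [ 0.0061 -0.0741  0.1187] F [ 0.8 -0.1 -0.2] open 0.0005 grip 0.0
shift [-0.0784 -0.0004 -0.3154] turn [0.0003 0.0067 0.0058]
```

View pics/p7.png

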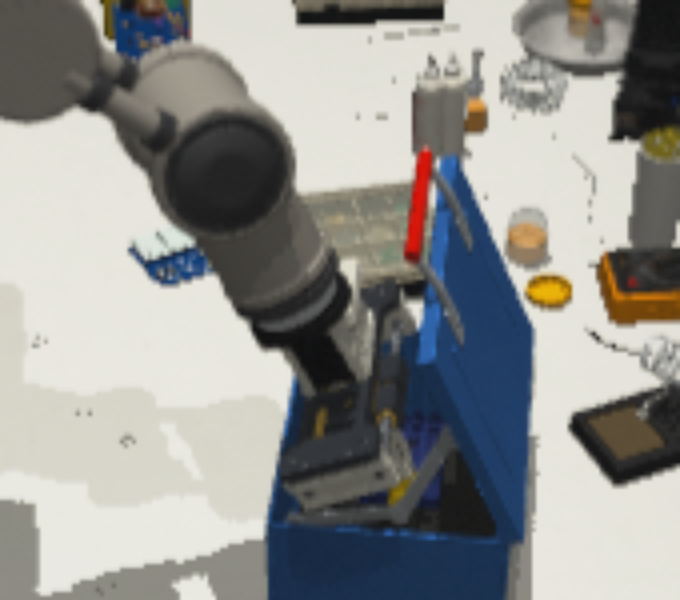

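The elbow at (400,490) is broken downwards and the lid is sinking. Retreat up and forward.

Emit:
{"api": "arm_command", "payload": {"moves": [[[-0.02,0,-0.045],[0,0,0],0],[[-0.04,0,-0.09],[0,0,0],0],[[-0.06,0,-0.135],[0,0,0],0],[[-0.08,0,-0.18],[0,0,0],0],[[-0.1,0,-0.225],[0,0,0],0]]}}

```text
time: 9.55
tool_pos: [0.4068, 0.0951, 0.2803]
tool_rot: [3.139, -0.445, -0.24]
contact_force: [0.7, 0.5, 0.4]
opening: 0.0007
grip_force: 0.0
```

Emit:
{"api": "arm_command", "payload": {"moves": [[[-0.01,0,-0.03],[0,0,0],0],[[-0.02,0,-0.06],[0,0,0],0],[[-0.02,0,-0.06],[0,0,0],0],[[-0.02,0,-0.06],[0,0,0],0],[[-0.02,0,-0.06],[0,0,0],0]]}}

```text
time: 10.05
tool_pos: [0.3664, 0.1054, 0.3237]
tool_rot: [3.138, -0.444, -0.239]
contact_force: [-0.9, 0.4, -0.8]
opening: 0.0003
grip_force: 0.0
```

Run:
```python
from h import *
for _ in range(60): im=robot.read_camera('scene')
cv2.imwrite('pics/s8.png',im[:,:,::-1])
go(case([-.20,-.074,.37]),A,.45)
```

```text
t 13.05 case [-0.2241 -0.0746  0.3251] F [ 0.  -0.1  0.1] open 0.0006 grip 0.0
shift [ 0.0411 -0.0004 -0.0301] turn [-0.0005  0.0039  0.0056]
```

View pics/s8.png

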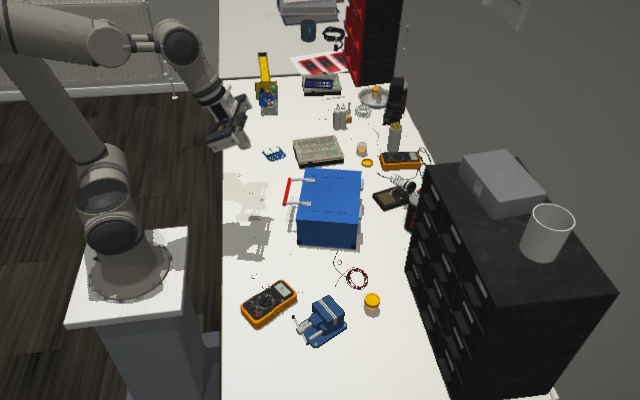

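The lid looks shut, with the bar at (288,191) as at the start and the bystanders unmoved. I'll wait, compare with the first picture and hand in.

Run:
```python
from h import *
for _ in range(50): im=robot.read_camera('scene')
im=im[:,:,::-1].copy()
f=lambda im:cv2.minAreaRect(blob(mask(im,(0,130,60),(8,255,255))|mask(im,(172,130,60),(180,255,255)),(270,150,305,215)).astype(np.float32))
a,b=f(cv2.imread('pics/scene0.png')),f(im);print(a,b,robot.observe()['time'])
if np.hypot(*(np.array(a[0])-b[0]))<.7: print(robot.hand_in())
```

```text
((286.5730285644531, 191.016845703125), (3.2229864597320557, 26.90818977355957), 12.994616508483887) ((286.5730285644531, 191.016845703125), (3.2229864597320557, 26.90818977355957), 12.994616508483887) 15.55
the job is handed in; nothing more can be done
None
```

The job is handed in after about 15.6 s of the 51 s: the lid was lifted, stood open by itself on the locked stay, then the knob was pressed and the lid sank fully shut, with the bar back at its starting pixel position and the organiser, multimeter and jar looking unmoved in the last picture.

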